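# Matches into the dry box, lid clicked on

## Task

Lay the matchbox flat inside the blue dry box, then fit the white lid and push it straight down until it clicks fully home under both spring hooks. Press firmly but do not force it, or the box will crack; leave the other things on the worktop undisturbed.

Things in the scene. Friction and masses are not known exactly. Their poses are not given: they have to be found in the camera images.
- dry_box: Blue open plastic box, fast to the worktop; 110 (x) x 144 (y) x 45 (z) mm, walls and floor 4 mm, inside 102 x 136 mm and 41 mm deep. Origin: centre of its underside; y along it, z up. Outside the middle of each short end stands a grey spring hook, 26 mm wide, its top 68 mm above the worktop. A peak of over 60 N on box or hooks cracks it (keep steady pushes under 30 N).
- mouth (a point): Centre of the box's mouth, level with its rim, 45 mm above the worktop; axes as the box. On the rim runs a springy black rubber seal that stands 4.6 mm proud and pushes back 12 N at first, 24 N once flush with the rim, which is a hard stop. The lid's plate must be pushed down on the seal to within 1.6 mm of the rim (18 to 25 N) for the hooks to spring over it.
- catch_a (a point): Inner lower edge of the catch of the hook at the box's +y end: 71.5 mm from the box's middle, 51.6 mm up. The lid's end goes under it. Above it the hook's inner face is upright for 3 mm, then slopes up and outward as a lead-in, 30 degrees from upright. The hook gives outward and springs back; bending both out takes a first 8 to 20 N of push in all.
- catch_b (a point): The same for the hook at the box's -y end
- hook_a (a joint): Spring hook at the box's +y end: angle (rad) that it is bent outward, 0 at rest; about 0.08 as the lid's edge passes its catch; back near 0 once clicked
- hook_b (a joint): The same for the hook at the box's -y end
- lid_grip (a point): White loose lid, about 150 g, the same either way round, lying skirt down on the worktop. This point: centre of the grip bar on its middle, 14 (x) x 60 (y) x 26 (z) mm, 13 mm below the bar's top; x across the bar, y along it (the lid's long way), z up. It is 18 mm above the plate's underside, 32 mm above the skirt's foot. Clicked home it rests 64.6 mm above the box's underside.
- lid_plate (a point): Centre of the underside of the lid's plate (110 x 150 x 5 mm). The skirt below it is 14 mm deep, 98.4 x 133.6 mm outside, with a rounded foot, and goes into the box's mouth with 1.8 mm play each side in x, 1.2 mm in y. The plate meets the hooks' slopes about 14 mm above the rim. Home, the seal holds it up against both catches, 1.6 mm above the rim.
- matches (a point): Red and dark box of matches lying flat, 36 (x) x 53 (y) x 15 (z) mm, about 20 g; the point is its centre; x across its long sides, y along, z up
- mug_1_mid (a point): Bystander: white mug with a green band, 83 x 117 x 94 mm; loose; the point is half-way up it
- pill_tub_mid (a point): Bystander: small white tablet tub with a pink screw cap, 35 mm across, 78 mm tall; loose; the point is half-way up it
- spice_jar_4_mid (a point): Bystander: spice jar with a yellow cap, 45 mm across, 100 mm tall; loose; the point is half-way up it
- tub_1_mid (a point): Bystander: white yoghurt tub, 72 mm across, 71 mm tall; loose; the point is half-way up it

How it is judged (in metres and radians):
On the way:
1. the matchbox lies flat in the box (x of matches in the frame of dry_box between -0.045 and 0.045 m and y of matches in the frame of dry_box between -0.062 and 0.062 m and z of matches in the frame of dry_box between 0.004 and 0.018 m), for 0.2 s.
At the end, for the whole second after the job is handed in: The matchbox lies flat inside the box; the lid lies level (within about 1.5 degrees) pressed on the seal, its plate not more than 3.2 mm above the rim, within 5 mm of centre and 3.5 degrees of the box's direction, with both hooks sprung back over its ends (bent less than 0.03 rad) (all of step 1 and z of lid_grip in the frame of dry_box between 0.0615 and 0.0662 m and horizontal distance between lid_grip and dry_box below 0.005 m and angle between the z axis of lid_grip and the z axis of dry_box, either way round below 0.025 rad and angle between the y axis of lid_grip and the y axis of dry_box, either way round below 0.06 rad and value of joint each of hook_a, hook_b below 0.03 rad); the robot touches nothing.
It fails at once if the dry box or its hooks loaded with more than 60 N (contact force between anything else and dry_box above 60 N).
It fails at once if mug_1 moved more than 30 mm or tipped (distance of mug_1_mid from where it was at the start of the episode above 0.03 m or angle between mug_1_mid's own z axis and vertical above 0.35 rad).
It fails at once if pill_tub moved more than 30 mm or tipped (distance of pill_tub_mid from where it was at the start of the episode above 0.03 m or angle between pill_tub_mid's own z axis and vertical above 0.35 rad).
It fails at once if spice_jar_4 moved more than 30 mm or tipped (distance of spice_jar_4_mid from where it was at the start of the episode above 0.03 m or angle between spice_jar_4_mid's own z axis and vertical above 0.35 rad).
It fails at once if tub_1 moved more than 30 mm or tipped (distance of tub_1_mid from where it was at the start of the episode above 0.03 m or angle between tub_1_mid's own z axis and vertical above 0.35 rad).
It also fails if it takes over 67 s, if anything falls off the work surface, if the arm or the gripper's body presses on something with over 40 N, if the wrist force passes 120 N, or if a joint passes its speed limit or range.

## Robot

A 6-joint arm with a two-finger parallel gripper is mounted at the origin on a cart in front of the work surface, level with it; the furniture and walls round the work are solid. World frame = base frame: x ahead of the robot, y to its left, z up, the work surface at z = 0. Lengths are in m, angles in degrees, forces in N, time in s.
With the tool pointing down it reaches from about 0.3 to 0.75 m from the base axis. Payload 8.5 kg.
Tool frame: the origin (TCP) lies between the finger pads; the fingertips stand 19 mm ahead of it and the grasp point (between the pads) is the TCP; z points along the fingers, y is the line along which they close (so a half turn about z gives the same grasp; the last joint's range is limited). The gripper opens to 85 mm and grips with 20 to 120 N. Pads are 22 mm wide; open, the fingers measure 114 mm over their backs; the gripper's body (76 mm by 85 mm) begins 54 mm behind the grasp point. The pads swing forward as they close: fully open they stand 13 mm farther back than shut.
Start: joints at [-88.768, 21.807, 74.336, -0, 83.858, -12.336], TCP at [0.129, -0.535, 0.222] pointing down, gripper open.
Joint ranges: [-178.18, 178.18], [-50.72, 133.34], [12.68, 142.11], [-81.47, 261.47], [9.98, 163.14], [-165.26, 165.26]. Speed limits (degrees/s): [136.94, 136.94, 180, 180, 180, 180].

## Interface

Orientations are given as a 3x3 rotation matrix whose columns are the frame's x, y, z axes.
In Python, from rig import env, optics gives the robot as it stands.
- The arm moves only by the tool arm_command, never from a script. Its argument "commands" is one flat list of numbers, 7 for each row, row after row: the closure, from -1 (fully open) to 1 (shut), so that 0 is half open, then the shift along the tool's x, y, z as a fraction of full scale, then the turn, a rotation vector about the tool's x, y, z as a fraction of full scale. A call has 1 to 12 rows; each row is the pose to reach, as a shift and turn from the pose commanded when the call began, along the tool's axes at that moment; what a row does not reach only later rows make up. Full scale, the value 1, is 500 mm for a shift and 120 degrees for a turn. A row lasts 1/12 s, in which the tool goes at most 41.7 mm and 7.16 degrees, less where a joint would pass 70% of its speed; a pose out of reach is approached as far as the arm can. A call with a number of a shift or a turn outside -1 to 1 is refused whole. A call with a gripper value outside its range is refused whole. The fingers move at their own pace and stop on an object; "newtons" is the grip in N (left out, the last holds). Time passes only in rows, so rows that repeat a pose let the fingers close. It gives the time, the measured TCP pose, the force, the opening and the grip force at its end, in the units of the state.
- env.observe(): the state, without advancing time (a new reading comes with each control period).
- optics.get_image(name): name is "scene" or "top" or "wrist"; returns a dict with "image" (384x512x3 uint8, red, green, blue), "intrinsics" (3x3 intrinsics, pixels), "origin" and "orientation" of the camera in the world; the wrist camera has in their place "tool_from_camera" (4x4, takes a point from camera to tool coordinates, whose origin is the TCP and whose axes are the flange's). Camera axes: x right, y down, z forward; pixel columns grow to the right and rows downward; lengths in m; the calibration is good to about 2 mm. A picture is of the moment at which its call begins: read the wrist's pose just before it. There is no depth.
- env.close_job(): hands the job in; it is judged then, once.
The state is a dict: "time_s": time; "q": joint angles; "qvel": joint speeds; "joint_efforts": joint torques, N m; "position": TCP position; "tool_rot": TCP orientation; "ft_force": force on the tool from outside, world axes, zero at the start; "wrist_torque": the same for the moment, N m; "grip_width": finger opening in m; "gripper_force": force on a finger pad.
Only numpy, scipy, OpenCV 4.12 (cv2) and the standard library are available. Lean on these libraries where they do the work, as an engineer would, in place of code of your own. Each camera call takes 0.05 s, during which the arm holds its last target. There are 200 camera calls.

## Working session

There is one attempt and no reset: what is moved stays moved. The work goes in short steps, Python scripts to look and compute and a tool call to move; the robot and the scene stay as the last step left them, time stands still between calls to the robot, and variables do not carry over. Pictures are saved under pics/ and viewed, at most 11 in all, crops included, and the job is handed in when it is done.

Besides the shell and the picture viewer there is one more tool, called after ">>>" as name(argument=value, ...) on one line, values as JSON. arm_command: Moves the arm, as the interface text tells. Shift numbers are shares of 500 mm and turn numbers shares of 120 degrees, none past 1 either way. Its arguments: {"type":"object","properties":{"commands":{"type":"array","items":{"type":"number"}},"newtons":{"type":"number"}},"required":["commands"]}

```bash
mkdir -p pics; python3 - <<'E'
from rig import env, optics
import cv2,numpy as np
s=env.observe();print(s['time_s'],s['position'],np.round(s['tool_rot'],3).tolist(),s['ft_force'],s['grip_width'])
ims=[]
for n in ['top','scene']:
    d=optics.get_image(n);cv2.imwrite(f'pics/{n}0.png',d['image'][:,:,::-1])
    np.savez(f'{n}0.npz',**d)
    print(n,d['intrinsics'].tolist(),np.round(d['origin'],4),np.round(d['orientation'],4).tolist())
E
```

```text
0.0 [ 0.12901174 -0.5343542   0.22151709] [[0.972, 0.235, -0.0], [0.235, -0.972, 0.001], [0.0, -0.001, -1.0]] [ 0.3682639  -0.23406823 -0.15811608] 0.08538860043466434
top [[483.4920897400327, 0.0, 252.47937580848804], [0.0, 483.4920897400327, 187.76057136320753], [0.0, 0.0, 1.0]] [0.3554 0.0904 1.5044] [[-0.0062, -0.9856, 0.1687], [-0.9998, 0.0025, -0.0221], [0.0214, -0.1688, -0.9854]]
scene [[477.2144924924603, 0.0, 257.4745339313591], [0.0, 477.2144924924603, 189.18306842372965], [0.0, 0.0, 1.0]] [-0.4676  1.0226  0.7246] [[-0.6539, -0.3223, 0.6845], [-0.7565, 0.2704, -0.5954], [0.0068, -0.9072, -0.4207]]
```

View pics/top0.png

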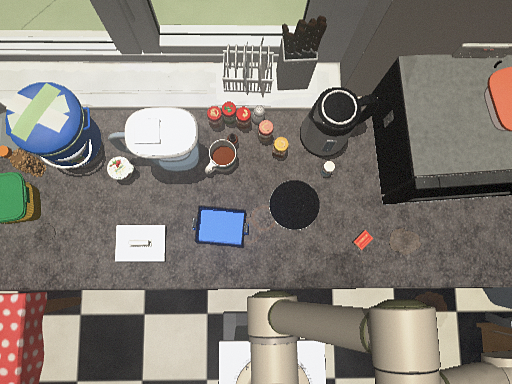

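View pics/scene0.png

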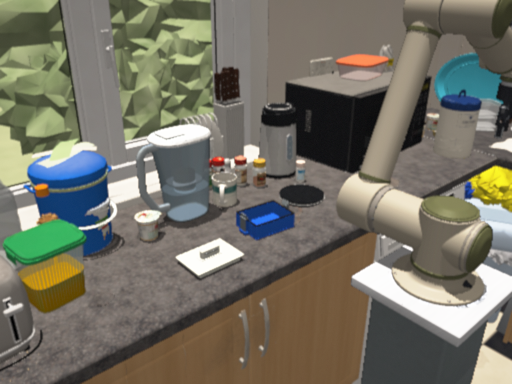

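The top view shows the matchbox at (363,240), the blue box at (220,227), the lid at (140,243) with its bar on top, and the mug, jar, pill tub and yoghurt tub along the back. The scene view agrees.

```bash
cat > h.py <<'E'
import numpy as np,cv2
from rig import env,optics
def grab(n,save=None):
    s=env.observe();d=dict(optics.get_image(n))
    if n=='wrist':
        T=np.array(d['tool_from_camera']);R=np.array(s['tool_rot'])
        d['orientation']=R@T[:3,:3];d['origin']=R@T[:3,3]+np.array(s['position'])
    if save: cv2.imwrite('pics/'+save+'.png',d['image'][:,:,::-1])
    return d
def cast(d,uv,z):
    uv=np.atleast_2d(np.asarray(uv,float));K=np.array(d['intrinsics'])
    r=np.c_[uv,np.ones(len(uv))]@np.linalg.inv(K).T@np.array(d['orientation']).T
    o=np.array(d['origin']);return (o+r*((z-o[2])/r[:,2])[:,None])[:,:2]
def proj(d,P):
    K=np.array(d['intrinsics']);c=(np.atleast_2d(P)-d['origin'])@np.array(d['orientation'])
    p=c@K.T;return p[:,:2]/p[:,2:]
def blobs(m,n=3,minarea=15):
    c,_=cv2.findContours(m.astype(np.uint8),cv2.RETR_EXTERNAL,cv2.CHAIN_APPROX_NONE)
    return [k for k in sorted(c,key=cv2.contourArea,reverse=True)[:n] if cv2.contourArea(k)>=minarea]
def rect(d,c,z):
    "min-area rectangle of a contour cast on plane z: centre mm, sizes mm, angle of long side deg"
    w=cast(d,c[:,0,:],z)*1000
    (cx,cy),(a,b),t=cv2.minAreaRect(w.astype(np.float32))
    if a<b: a,b,t=b,a,t+90
    return np.round([cx,cy,a,b,(t+90)%180-90],1)
def hsv(d): return [x.astype(int) for x in cv2.split(cv2.cvtColor(d['image'],cv2.COLOR_RGB2HSV))]
E
python3 - <<'E'
from h import *
d=dict(np.load('top0.npz'));H,S,V=hsv(d)
def roi(m,x0,y0,x1,y1):
    o=np.zeros_like(m);o[y0:y1,x0:x1]=m[y0:y1,x0:x1];return o
for nm,m,z in [('matches',roi(((H<12)|(H>168))&(S>130)&(V>80),340,220,385,260),.015),
  ('box',roi((H>95)&(H<130)&(S>120),185,195,260,260),.045),('lid',roi((S<60)&(V>150),105,215,175,270),.019)]:
    for c in blobs(m,1): print(nm,rect(d,c,z),cv2.boundingRect(c))
for nm,p,z in [('mug',(222,155),.09),('pill',(328,166),.078),('jar',(281,145),.1),('tub',(120,166),.07),('bar',(140,243),.045)]: print(nm,cast(d,p,z)*1000)
E
```

```text
matches [ 448.4 -282.4   51.4   34.3  -46.6] (354, 230, 19, 20)
box [487.3 149.3 152.4 107.4  84.3] (196, 207, 52, 39)
lid [440.3 400.9 149.4 109.1  89.8] (115, 225, 50, 37)
mug [[697.4805767  149.42485985]]
pill [[ 665.87259306 -170.76420814]]
jar [[725.64363722 -27.46910731]]
tub [[668.57851831 457.37823589]]
bar [[438.57905663 394.95989185]]
```

>>> arm_command(commands=[-1,0.738,-0.34,0.08,0,0,-0.6,-1,0.738,-0.34,0.08,0,0,-0.6,-1,0.738,-0.34,0.08,0,0,-0.6,-1,0.738,-0.34,0.08,0,0,-0.6,-1,0.738,-0.34,0.08,0,0,-0.6,-1,0.738,-0.34,0.08,0,0,-0.6,-1,0.738,-0.34,0.08,0,0,-0.6,-1,0.738,-0.34,0.08,0,0,-0.6,-1,0.738,-0.34,0.08,0,0,-0.6,-1,0.738,-0.34,0.08,0,0,-0.6,-1,0.738,-0.34,0.08,0,0,-0.6,-1,0.738,-0.34,0.08,0,0,-0.6], newtons=30)

```text
time_s: 1.1
position: [0.4486, -0.2816, 0.1815]
tool_rot: [[0.074, 0.997, -0.001], [0.997, -0.074, 0.001], [0.001, -0.001, -1.0]]
ft_force: [0.1, 0.1, -1.3]
grip_width: 0.0856
gripper_force: 0.0
```

>>> arm_command(commands=[-1,0,0,0,0,0,-0.398,-1,0,0,0,0,0,-0.398,-1,0,0,0,0,0,-0.398,-1,0,0,0,0,0,-0.398,-1,0,0,0,0,0,-0.398,-1,0,0,0,0,0,-0.398,-1,0,0,0,0,0,-0.398,-1,0,0,0,0,0,-0.398,-1,0,0,0,0,0,-0.398])

```text
time_s: 1.85
position: [0.4471, -0.2836, 0.1821]
tool_rot: [[-0.682, 0.731, -0.0], [0.731, 0.682, 0.0], [0.0, -0.0, -1.0]]
ft_force: [-0.1, 0.1, -0.2]
grip_width: 0.0854
gripper_force: 0.0
```

```bash
cat > m.py <<'E'
from h import *
d=grab('wrist','w1');H,S,V=hsv(d);s=env.observe()
print(np.round(np.array(s['position'])*1000,1),np.round(s['tool_rot'],3).tolist(),np.round(s['q'],1),s['time_s'])
for c in blobs(((H<12)|(H>168))&(S>130)&(V>80),2): print(rect(d,c,.015),cv2.boundingRect(c))
E
python3 m.py
```

```text
[ 447.2 -283.4  182.1] [[-0.683, 0.731, -0.0], [0.731, 0.683, -0.0], [0.0, -0.0, -1.0]] [-45.2  21.7  81.5  -0.   76.8 -88.2] 1.9
[ 450.5 -286.9   51.4   35.9  -46.9] (240, 152, 31, 43)
```

View pics/w1.png

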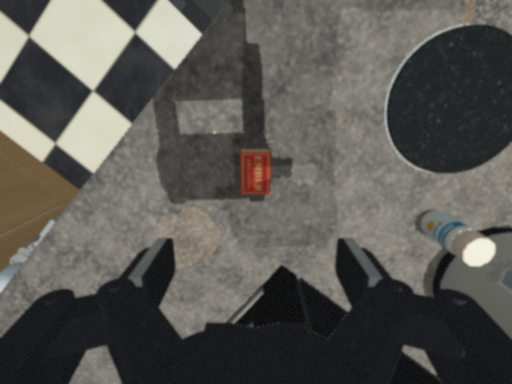

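The wrist view shows the matchbox at (255,172), clear of everything else. I'll descend and grip it.

>>> arm_command(commands=[-0.5,-0.008,0,0.2,0,0,0,-0.5,-0.008,0,0.2,0,0,0,-0.4,-0.008,0,0.25,0,0,0,-0.4,-0.008,0,0.29,0,0,0,-0.4,-0.008,0,0.31,0,0,0,-0.4,-0.008,0,0.322,0,0,0,-0.4,-0.008,0,0.322,0,0,0,0.3,-0.008,0,0.322,0,0,0,0.3,-0.008,0,0.322,0,0,0,0.5,-0.008,0,0.322,0,0,0,0.5,-0.008,0,0.322,0,0,0,0.5,-0.008,0,0.322,0,0,0], newtons=30)

```text
time_s: 2.9
position: [0.4508, -0.2859, 0.0217]
tool_rot: [[-0.686, 0.727, 0.001], [0.727, 0.686, -0.001], [-0.001, 0.0, -1.0]]
ft_force: [1.0, 0.3, 0.5]
grip_width: 0.0215
gripper_force: 0.0
```

>>> arm_command(commands=[0.5,0,0,0,0,0,0,0.5,0,0,0,0,0,0,0.5,0,0,0,0,0,0,0.5,0,0,0,0,0,0])

```text
time_s: 3.23
position: [0.4506, -0.2857, 0.0211]
tool_rot: [[-0.686, 0.727, -0.0], [0.727, 0.686, -0.0], [-0.0, -0.0, -1.0]]
ft_force: [0.3, -0.3, 0.9]
grip_width: 0.0211
gripper_force: 0.0
```

```bash
python3 - <<'E'
from h import *
d=grab('wrist','w2');t=grab('top')
H,S,V=hsv(t);m=((H<12)|(H>168))&(S>130)&(V>80);m[:220]=0;m[260:]=0;m[:,:340]=0
for c in blobs(m,2): print(rect(t,c,.015),cv2.boundingRect(c))
a=cv2.resize(t['image'][200:280,320:420],(500,400),interpolation=cv2.INTER_CUBIC)[:, :, ::-1]
cv2.imwrite('pics/w2b.png',cv2.resize(np.hstack([cv2.resize(d['image'],(533,400))[:,:,::-1],a]),(800,310)))
E
```

```text
(no output)
```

View pics/w2b.png

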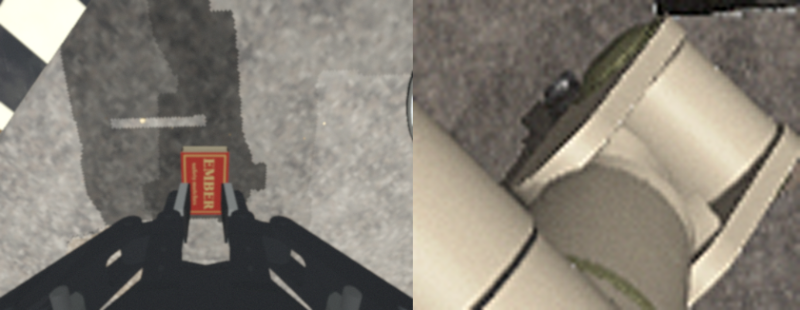

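```bash
python3 - <<'E'
from h import *
d=grab('wrist');H,S,V=hsv(d);s=env.observe();R=np.array(s['tool_rot']);p=np.array(s['position'])
print(p,s['grip_width'],s['gripper_force'])
for c in blobs(((H<12)|(H>168))&(S>130)&(V>80),2): print(cv2.boundingRect(c),rect(d,c,.015),rect(d,c,.0))
for y in (-.018,-.0105,.0105,.018):
  for x in (-.011,.011):
    for z in (0,.01,.019): print(x,y,z,proj(d,p+R@[x,y,z]).round())
print(np.round(d['tool_from_camera'],3).tolist())
E
```

```text
[ 0.45057584 -0.28572171  0.02108166] 0.021556541173659193 0.0
(230, 194, 48, 72) [ 451.9 -288.    48.9   29.1  -46.6] [ 456.8 -293.3   53.6   31.8  -46.6]
(224, 188, 60, 38) [ 440.8 -276.2   36.1   24.1   43.4] [ 444.7 -280.4   39.5   26.4   43.4]
-0.011 -0.018 0 [[225. 248.]]
-0.011 -0.018 0.01 [[227. 240.]]
-0.011 -0.018 0.019 [[228. 234.]]
0.011 -0.018 0 [[224. 215.]]
0.011 -0.018 0.01 [[226. 209.]]
0.011 -0.018 0.019 [[227. 204.]]
-0.011 -0.0105 0 [[237. 248.]]
-0.011 -0.0105 0.01 [[238. 240.]]
-0.011 -0.0105 0.019 [[239. 234.]]
0.011 -0.0105 0 [[237. 215.]]
0.011 -0.0105 0.01 [[238. 209.]]
0.011 -0.0105 0.019 [[239. 204.]]
-0.011 0.0105 0 [[271. 248.]]
-0.011 0.0105 0.01 [[271. 240.]]
-0.011 0.0105 0.019 [[270. 234.]]
0.011 0.0105 0 [[272. 215.]]
0.011 0.0105 0.01 [[271. 209.]]
0.011 0.0105 0.019 [[270. 204.]]
-0.011 0.018 0 [[284. 248.]]
-0.011 0.018 0.01 [[282. 240.]]
-0.011 0.018 0.019 [[281. 234.]]
0.011 0.018 0 [[285. 215.]]
0.011 0.018 0.01 [[283. 209.]]
0.011 0.018 0.019 [[282. 204.]]
[[0.001, -0.956, -0.293, 0.073], [1.0, 0.001, -0.001, 0.0], [0.001, -0.293, 0.956, -0.152], [0.0, 0.0, 0.0, 1.0]]
```

>>> arm_command(commands=[-0.2,0,0,0,0,0,0,-0.2,0,0,0,0,0,0,-0.2,0,0,0,0,0,0,-0.2,0,0,0,0,0,0,-0.2,0,0,0.004,0,0,0,-0.2,0,0,0.008,0,0,0,-0.2,0,0,0.008,0,0,0])

```text
time_s: 3.97
position: [0.4504, -0.2855, 0.0167]
tool_rot: [[-0.686, 0.727, -0.001], [0.727, 0.686, 0.001], [0.001, -0.0, -1.0]]
ft_force: [0.2, -0.0, -0.1]
grip_width: 0.0512
gripper_force: 0.0
```

```bash
python3 - <<'E'
from h import *
d=grab('scene');s=env.observe();p=np.array(s['position'])
u,v=proj(d,p)[0].round().astype(int);print(u,v)
a=d['image'][max(0,v-50):v+30,max(0,u-50):u+50,::-1];cv2.imwrite('pics/s2.png',cv2.resize(a,None,fx=5,fy=5,interpolation=cv2.INTER_CUBIC))
w=grab('wrist')['image'];cv2.imwrite('pics/w3.png',w[:,:,::-1])
E
```

```text
365 187
```

View pics/w3.png

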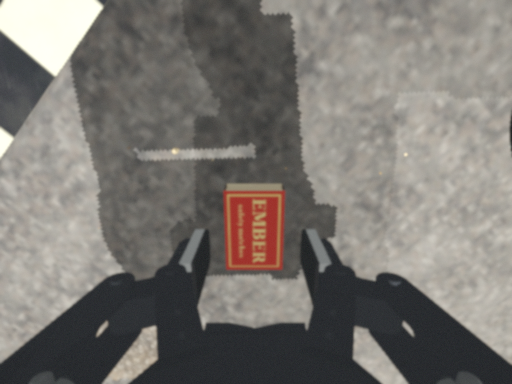

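The wrist view shows the matchbox centred at (254,230) and intact, with the fingertips (208/303, row 230) looking higher than nominal, so the pads passed over it. I'll go down in small steps and watch the force.

>>> arm_command(commands=[-0.2,0,0,0.004,0,0,0,-0.2,0,0,0.008,0,0,0,-0.2,0,0,0.008,0,0,0])

```text
time_s: 4.32
position: [0.4504, -0.2856, 0.0127]
tool_rot: [[-0.686, 0.727, -0.0], [0.727, 0.686, 0.0], [0.001, 0.0, -1.0]]
ft_force: [0.1, 0.5, -0.6]
grip_width: 0.0515
gripper_force: 0.0
```

>>> arm_command(commands=[-0.2,0,0,0.003,0,0,0,-0.2,0,0,0.006,0,0,0,-0.2,0,0,0.006,0,0,0])

```text
time_s: 4.57
position: [0.4505, -0.2856, 0.0098]
tool_rot: [[-0.686, 0.727, -0.0], [0.727, 0.686, 0.0], [0.001, -0.0, -1.0]]
ft_force: [0.6, 0.0, -0.0]
grip_width: 0.0508
gripper_force: 0.0
```

>>> arm_command(commands=[0.3,0,0,0,0,0,0,0.3,0,0,0,0,0,0,0.3,0,0,0,0,0,0,0.3,0,0,0,0,0,0,0.3,0,0,0,0,0,0])

```text
time_s: 4.98
position: [0.4506, -0.2857, 0.0102]
tool_rot: [[-0.686, 0.727, 0.0], [0.727, 0.686, -0.0], [-0.0, 0.0, -1.0]]
ft_force: [-0.8, 0.7, 0.3]
grip_width: 0.0298
gripper_force: 0.0
```

```bash
python3 - <<'E'
from h import *
d=grab('scene');s=env.observe();p=np.array(s['position']);R=np.array(s['tool_rot'])
print(proj(d,[p,p+R@[0,0,.019],[.4505,-.2866,.015],[.4505,-.2866,0]]).round(1).tolist())
u,v=proj(d,p)[0].round().astype(int)
a=d['image'][v-50:v+25,u-50:u+50,::-1];w=grab('wrist')['image'][150:350,130:380,::-1]
cv2.imwrite('pics/s3.png',np.hstack([cv2.resize(a,(400,300),interpolation=cv2.INTER_CUBIC),cv2.resize(w,(375,300))]))
E
```

```text
[[364.9, 188.7], [364.4, 193.5], [365.2, 187.4], [364.8, 191.2]]
```

View pics/s3.png

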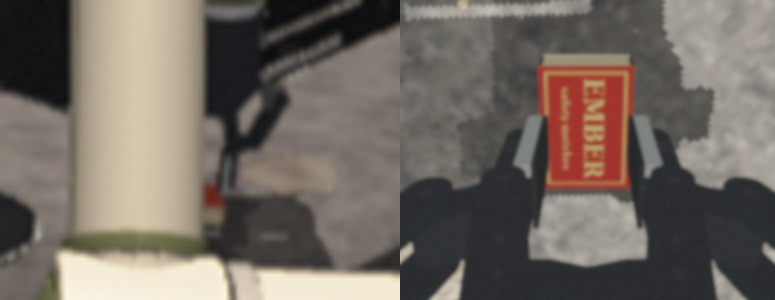

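The fingertips sit just above the box's top edge, so the real tips are about 25 mm short of nominal. I'll reopen, go lower in guarded steps and grip.

>>> arm_command(commands=[-0.2,0,0,0,0,0,0,-0.2,0,0,0,0,0,0,-0.2,0,0,0,0,0,0,-0.2,0,0,0.006,0,0,0,-0.2,0,0,0.01,0,0,0,-0.2,0,0,0.01,0,0,0])

```text
time_s: 5.58
position: [0.4504, -0.2855, 0.0046]
tool_rot: [[-0.686, 0.727, -0.001], [0.727, 0.686, 0.001], [0.001, 0.0, -1.0]]
ft_force: [0.3, -0.4, 0.4]
grip_width: 0.0515
gripper_force: 0.0
```

>>> arm_command(commands=[-0.2,0,0,0.004,0,0,0,-0.2,0,0,0.008,0,0,0,-0.2,0,0,0.008,0,0,0])

```text
time_s: 5.83
position: [0.4505, -0.2856, 0.0007]
tool_rot: [[-0.686, 0.727, -0.0], [0.727, 0.686, 0.0], [0.001, 0.0, -1.0]]
ft_force: [-0.3, 0.5, -0.6]
grip_width: 0.0511
gripper_force: 0.0
```

>>> arm_command(commands=[0.3,0,0,0,0,0,0,0.3,0,0,0,0,0,0,0.3,0,0,0,0,0,0,0.3,0,0,0,0,0,0,0.3,0,0,0,0,0,0])

```text
time_s: 6.25
position: [0.4506, -0.2857, 0.0013]
tool_rot: [[-0.686, 0.727, 0.0], [0.727, 0.686, -0.0], [-0.0, 0.0, -1.0]]
ft_force: [0.0, 1.8, 2.8]
grip_width: 0.0359
gripper_force: 30.2
```

>>> arm_command(commands=[-0.1,0,0,0,0,0,0,-0.1,0,0,0,0,0,0,-0.1,0,0,0,0,0,0,-0.1,0,0,0.004,0,0,0,-0.1,0,0,0.008,0,0,0,-0.1,0,0,0.008,0,0,0])

```text
time_s: 6.75
position: [0.4504, -0.2856, -0.0034]
tool_rot: [[-0.686, 0.728, -0.001], [0.728, 0.686, 0.001], [0.001, -0.0, -1.0]]
ft_force: [-0.3, -0.4, -0.8]
grip_width: 0.0469
gripper_force: 0.0
```

>>> arm_command(commands=[-0.1,0,0,0.003,0,0,0,-0.1,0,0,0.006,0,0,0,-0.1,0,0,0.006,0,0,0])

```text
time_s: 7.0
position: [0.4505, -0.2856, -0.0062]
tool_rot: [[-0.686, 0.727, -0.0], [0.727, 0.686, 0.0], [0.0, -0.0, -1.0]]
ft_force: [0.2, 0.6, 0.9]
grip_width: 0.047
gripper_force: 0.0
```

>>> arm_command(commands=[0.3,0,0,0,0,0,0,0.3,0,0,0,0,0,0,0.3,0,0,0,0,0,0,0.3,0,0,0,0,0,0,0.3,0,0,0,0,0,0])

```text
time_s: 7.42
position: [0.4506, -0.2857, -0.0058]
tool_rot: [[-0.686, 0.727, 0.0], [0.727, 0.686, -0.0], [-0.0, -0.0, -1.0]]
ft_force: [-0.7, 0.5, 0.7]
grip_width: 0.0363
gripper_force: 30.5
```

The grip is good now (36.3 mm, 30 N). Next I'll lift and carry it over to the dry box.

>>> arm_command(commands=[0.3,0,0,-0.02,0,0,0,0.3,0,0,-0.08,0,0,0,0.3,0,0,-0.16,0,0,0,0.3,0,0,-0.24,0,0,0,0.3,0.07,0.08,-0.312,0,0,0,0.3,0.12,0.13,-0.312,0,0,0.05,0.3,0.17,0.18,-0.312,0,0,0.1,0.3,0.22,0.24,-0.312,0,0,0.15,0.3,0.27,0.3,-0.312,0,0,0.2,0.3,0.32,0.355,-0.312,0,0,0.25,0.3,0.37,0.41,-0.312,0,0,0.3,0.3,0.42,0.465,-0.312,0,0,0.35])

```text
time_s: 8.42
position: [0.4752, 0.0262, 0.1509]
tool_rot: [[-0.025, 1.0, 0.001], [1.0, 0.025, -0.0], [-0.0, 0.001, -1.0]]
ft_force: [0.8, -0.4, 0.2]
grip_width: 0.0362
gripper_force: 30.4
```

```bash
python3 - <<'E'
from h import *
s=env.observe();R=np.array(s['tool_rot']);p=np.array(s['position'])
y=np.degrees(np.arctan2(R[1,1],R[0,1]));print(p,y,s['grip_width'],(R.T@(np.array([.487,.149,.15])-p)/.5).round(3),(y+5.7)/120)
E
```

```text
[0.47516162 0.02617783 0.15092324] 1.4147536984928977 0.036204394933713434 [0.245 0.03  0.002] 0.05928961415410748
```

>>> arm_command(commands=[0.3,0.05,0.015,0,0,0,0.03,0.3,0.11,0.03,0,0,0,0.059,0.3,0.11,0.03,0,0,0,0.059,0.3,0.11,0.03,0,0,0,0.059])

```text
time_s: 8.75
position: [0.4887, 0.0808, 0.1506]
tool_rot: [[0.09, 0.996, 0.0], [0.996, -0.09, -0.0], [-0.0, 0.0, -1.0]]
ft_force: [0.1, -1.0, -0.1]
grip_width: 0.0365
gripper_force: 30.4
```

```bash
cat > b.py <<'E'
from h import *
import sys
d=grab('wrist',sys.argv[1]);H,S,V=hsv(d);s=env.observe();p=np.array(s['position'])*1000
R=np.array(s['tool_rot']);print(p.round(1),'yaw y',np.degrees(np.arctan2(R[1,1],R[0,1])).round(2),s['time_s'])
m=(H>95)&(H<130)&(S>120)&(V>50)
for c in blobs(m,3,300): print(cv2.boundingRect(c),rect(d,c,.045))
E
python3 b.py w4
```

```text
[488.7  79.8 150.5] yaw y -5.27 8.8
(189, 18, 127, 164) [493.6 153.5 138.9 104.6  84.4]
```

View pics/w4.png

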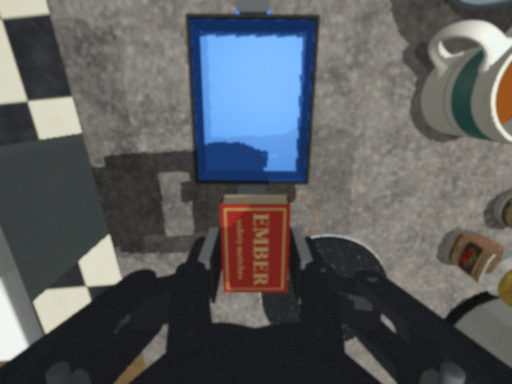

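The wrist view shows the open box with its black seal, corners near (187,15), (320,15), (310,183) and (195,183), and the hooks at (255,8) and (253,188). The matchbox is held straight. Next I'll work out the box's pose from the seal corners.

```bash
python3 - <<'E'
from h import *
d=grab('wrist');H,S,V=hsv(d)
m=((H>95)&(H<130)&(S>100))|(V<45);m[:, :150]=0;m[:,350:]=0;m[188:]=0
m=cv2.morphologyEx(m.astype(np.uint8),cv2.MORPH_OPEN,np.ones((25,25)))
c=blobs(m,1)[0];print(cv2.boundingRect(c),[rect(d,c,z).tolist() for z in(.045,.0496)])
w=cast(d,[(187,15),(320,15),(310,183),(195,183)],.0496)*1000;print(w.round(1).tolist(),w.mean(0))
s=env.observe();R=np.array(s['tool_rot']);p=np.array(s['position']);print((R.T@(np.array([*w.mean(0)/1000,p[2]])-p)/.5).round(3),cast(d,[(255,8),(253,188)],.068)*1000)
E
```

```text
(190, 16, 125, 167) [[492.0, 152.7, 142.0, 107.8, 84.3], [492.1, 152.7, 139.5, 105.9, 84.3]]
[[448.5, 227.0], [555.0, 217.3], [542.5, 77.5], [433.2, 87.4]] [494.82377604 152.31397983]
[ 0.147 -0.001 -0.   ] [[502.98089953 221.57358031]
 [488.548426    83.00292032]]
```

>>> arm_command(commands=[0.3,0.08,0,0,0,0,0.004,0.3,0.147,0,0,0,0,0.004,0.3,0.147,0,0,0,0,0.004,0.3,0.147,0,0.06,0,0,0.004,0.3,0.147,0,0.12,0,0,0.004,0.3,0.147,0,0.18,0,0,0.004,0.3,0.147,0,0.22,0,0,0.004,0.3,0.147,0,0.25,0,0,0.004,0.3,0.147,0,0.27,0,0,0.004,0.3,0.147,0,0.27,0,0,0.004])

```text
time_s: 9.68
position: [0.4951, 0.1517, 0.0137]
tool_rot: [[0.103, 0.995, -0.003], [0.995, -0.103, -0.0], [-0.001, -0.003, -1.0]]
ft_force: [-0.7, 0.7, -0.6]
grip_width: 0.0361
gripper_force: 30.4
```

>>> arm_command(commands=[0.3,0,0,0.012,0,0,0,0.3,0,0,0.022,0,0,0,0.3,0,0,0.026,0,0,0,0.3,0,0,0.026,0,0,0])

```text
time_s: 10.02
position: [0.4958, 0.1528, 0.0022]
tool_rot: [[0.102, 0.995, 0.0], [0.995, -0.102, 0.0], [0.0, 0.0, -1.0]]
ft_force: [-0.3, 0.1, 0.1]
grip_width: 0.0362
gripper_force: 30.4
```

>>> arm_command(commands=[-0.1,0,0,0,0,0,0,-0.1,0,0,0,0,0,0,-0.1,0,0,0,0,0,0,-0.1,0,0,-0.03,0,0,0,-0.1,0,0,-0.1,0,0,0,-0.1,0,0,-0.18,0,0,0,-0.1,0,0,-0.26,0,0,0,-0.4,0.05,-0.02,-0.34,0,0,0,-0.4,0.12,-0.05,-0.4,0,0,-0.02,-0.4,0.18,-0.08,-0.4,0,0,-0.047,-0.4,0.25,-0.11,-0.4,0,0,-0.047,-0.4,0.31,-0.14,-0.4,0,0,-0.047])

```text
time_s: 11.02
position: [0.4411, 0.3164, 0.2034]
tool_rot: [[0.003, 1.0, 0.002], [1.0, -0.003, 0.001], [0.001, 0.002, -1.0]]
ft_force: [0.1, 0.1, -0.1]
grip_width: 0.0594
gripper_force: 0.0
```

>>> arm_command(commands=[-0.4,0.05,-0.01,0,0,0,0,-0.4,0.05,-0.01,0,0,0,0,-0.4,0.05,-0.01,0,0,0,0])

```text
time_s: 11.27
position: [0.4364, 0.34, 0.2021]
tool_rot: [[0.001, 1.0, 0.0], [1.0, -0.001, -0.0], [-0.0, 0.0, -1.0]]
ft_force: [-0.1, -0.0, -0.7]
grip_width: 0.0594
gripper_force: 0.0
```

```bash
python3 - <<'E'
from h import *
d=grab('wrist','w5');s=env.observe();R=np.array(s['tool_rot']);p=np.array(s['position'])
print((p*1000).round(1),np.degrees(np.arctan2(R[1,1],R[0,1])).round(2))
H,S,V=hsv(d);m=((S<50)&(V>150)).astype(np.uint8);m[300:]=0
for c in blobs(m,2,500): print(cv2.boundingRect(c),rect(d,c,.019))
t=grab('top');H,S,V=hsv(t);m=((H<12)|(H>168))&(S>130)&(V>60);m[:205]=0;m[250:]=0;m[:,:190]=0;m[:,255:]=0
for c in blobs(m,1): print('matches',rect(t,c,.019))
cv2.imwrite('pics/c5.png',np.hstack([d['image'],cv2.resize(t['image'][187:267,192:268],(288,384),interpolation=cv2.INTER_CUBIC)])[:,:,::-1])
E
```

```text
[436.9 339.1 202.1] -0.17
(211, 49, 100, 131) [443.7 398.5 148.  110.5  90. ]
(32, 0, 84, 68) [241.8 486.9  79.8  64.9  -0. ]
matches [493.5 155.2  51.6  35.2  84. ]
```

View pics/c5.png

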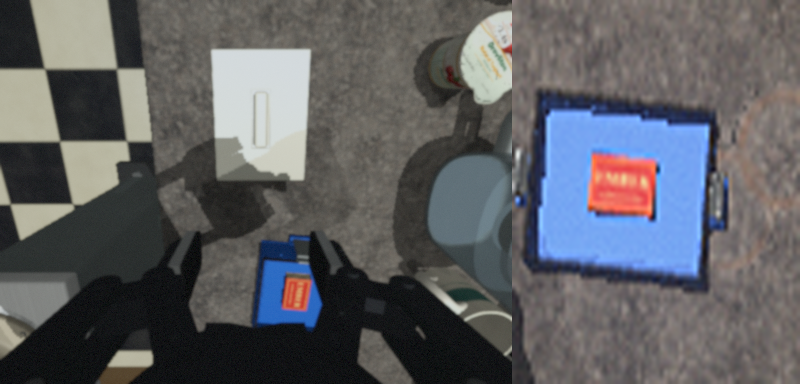

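The matchbox lies flat near the middle of the dry box. The lid is at (261,115) in the wrist view, square to the tool, with its bar at (261,120). I'll refine the lid from this picture, then go back for a matching view of the box so that the camera bias cancels.

```bash
python3 - <<'E'
from h import *
d=grab('wrist');H,S,V=hsv(d)
for th in (100,115,130,150):
    m=((S<60)&(V>th)).astype(np.uint8);m[260:]=0;m[:,:180]=0;m[:,340:]=0
    m=cv2.morphologyEx(m,cv2.MORPH_OPEN,np.ones((9,9)))
    c=blobs(m,1)[0];print(th,cv2.boundingRect(c),rect(d,c,.019))
g=cv2.cvtColor(d['image'],cv2.COLOR_RGB2GRAY).astype(int)
print('row profile c240',g[40:56,225:245].mean(1).round(),g[172:190,225:245].mean(1).round())
print('col r100',g[75:100,205:218].mean(0).round(),g[75:100,302:316].mean(0).round())
print('bar cols',g[100:140,248:276].mean(0).round());print('bar rows',g[84:156,257:264].mean(1).round())
E
```

```text
100 (192, 28, 121, 152) [435.  407.5 168.3 135.6  89.5]
115 (209, 46, 102, 134) [443.6 398.5 151.  113.2  89.8]
130 (210, 46, 100, 134) [443.6 398.5 151.  111.2  89.8]
150 (210, 47, 100, 132) [443.6 398.6 148.9 110.6  89.9]
row profile c240 [ 99.  99. 100. 100.  99. 100. 115. 153. 190. 209. 215. 216. 216. 216.
 216. 216.] [106. 103. 102. 101. 100.  98.  87.  68.  48.  40.  40.  39.  38.  38.
  37.  36.  36.  36.]
col r100 [ 95.  96.  98.  99. 101. 111. 143. 182. 206. 214. 216. 216. 216.] [216. 216. 216. 214. 205. 179. 135. 103.  95.  97.  99.  99.  97.  97.]
bar cols [216. 211. 203. 196. 179. 162. 179. 201. 212. 216. 216. 216. 216. 217.
 217. 215. 210. 200. 195. 201. 208. 213. 216. 216. 216. 217. 217. 216.]
bar rows [216. 214. 210. 208. 209. 203. 198. 205. 213. 216. 217. 216. 216. 216.
 217. 216. 216. 216. 216. 216. 216. 216. 216. 216. 216. 216. 216. 216.
 216. 216. 216. 216. 216. 216. 216. 216. 216. 216. 216. 216. 216. 216.
 216. 216. 216. 216. 216. 216. 216. 216. 216. 216. 216. 216. 216. 216.
 216. 216. 214. 210. 201. 190. 187. 199. 212. 216. 217. 217. 216. 215.
 213. 210.]
```

>>> arm_command(commands=[-0.4,-0.08,0.03,0,0,0,0.02,-0.4,-0.16,0.06,0,0,0,0.047,-0.4,-0.24,0.08,0,0,0,0.047,-0.4,-0.32,0.1,0,0,0,0.047,-0.4,-0.4,0.102,0,0,0,0.047,-0.4,-0.46,0.102,0,0,0,0.047,-0.4,-0.518,0.102,0,0,0,0.047,-0.4,-0.518,0.102,0,0,0,0.047,-0.4,-0.518,0.102,0,0,0,0.047])

```text
time_s: 12.17
position: [0.4871, 0.0779, 0.2023]
tool_rot: [[0.106, 0.994, 0.0], [0.994, -0.106, 0.0], [0.0, 0.0, -1.0]]
ft_force: [0.1, 0.8, 0.2]
grip_width: 0.0598
gripper_force: 0.0
```

```bash
python3 - <<'E'
from h import *
s=env.observe();d=grab('wrist','w6');np.savez('w6.npz',**d,R=s['tool_rot'],p=s['position']);R=np.array(s['tool_rot']);p=np.array(s['position'])
print((p*1000).round(1),np.degrees(np.arctan2(R[1,1],R[0,1])).round(2))
a=cv2.resize(d['image'][20:220,150:360,::-1],None,fx=2.8,fy=2.8,interpolation=cv2.INTER_CUBIC);cv2.imwrite('pics/c6.png',a)
E
```

```text
[487.1  77.9 202.3] -6.11
```

View pics/c6.png

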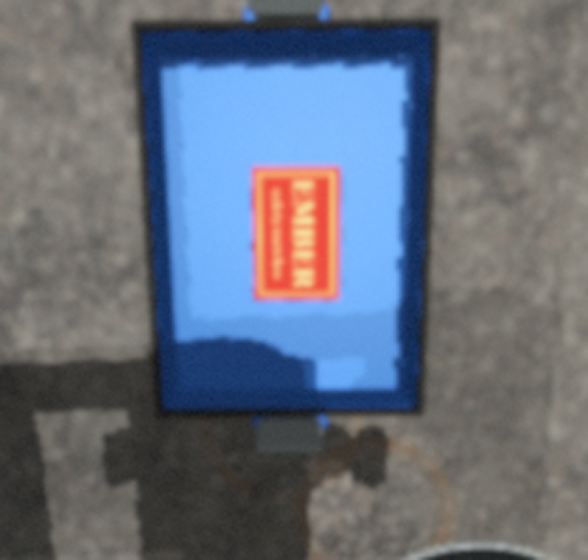

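```bash
python3 - <<'E'
from h import *
d=dict(np.load('w6.npz'));R=d['R'];p=d['p'];H,S,V=hsv(d)
m=((H>95)&(H<130)&(S>100)&(V>60)).astype(np.uint8);m[230:]=0
c=blobs(cv2.morphologyEx(m,cv2.MORPH_OPEN,np.ones((15,15))),1)[0]
for z in (.045,.0496): print('blue',cv2.boundingRect(c),rect(d,c,z))
w=cast(d,[(198.6,28.6),(306.1,28.2),(300.7,167.1),(206.4,167.1)],.0496)*1000;print('seal',w.round(1).tolist(),w.mean(0).round(1),[np.linalg.norm(w[i]-w[i-1]).round(1) for i in range(4)],
 [np.degrees(np.arctan2(*(w[a]-w[b])[::-1])).round(2) for a,b in((0,3),(1,2),(1,0),(2,3))])
h=np.array([(286,8),(289,420)])/2.8+[150,20];print('hook roots at catch?',cast(d,h,.0496)*1000)
T=np.array(d['tool_from_camera']);a=np.radians(-.17);y=np.array([np.cos(a),np.sin(a),0]);z=np.array([0,0,-1.]);R5=np.c_[np.cross(y,z),y,z]
e=dict(d);e['orientation']=R5@T[:3,:3];e['origin']=R5@T[:3,3]+[.4369,.3391,.2021]
print('bar',cast(e,(259.6,118),.045)*1000,'lid corners',cast(e,[(211.2,47),(309.8,47),(305,178.8),(213.5,178.8)],.019)*1000)
E
```

```text
blue (201, 30, 103, 137) [493.8 153.5 138.6 104.6  84.3]
blue (201, 30, 103, 137) [493.8 153.5 136.5 103.   84.3]
seal [[448.7, 228.2], [553.7, 217.4], [540.5, 78.9], [434.5, 90.1]] [494.3 153.7] [np.float64(138.8), np.float64(105.5), np.float64(139.1), np.float64(106.5)] [np.float64(84.13), np.float64(84.56), np.float64(-5.9), np.float64(-6.05)]
hook roots at catch? [[501.52723173 227.61534125]
 [486.77239789  81.22319274]]
bar [[443.31974041 399.28521066]] lid corners [[390.3060467  473.84289466]
 [498.63202556 473.57017978]
 [501.05052286 323.84786544]
 [385.88965427 324.05366577]]
```

>>> arm_command(commands=[0,0.08,-0.02,0,0,0,0,0,0.16,-0.04,0,0,0,-0.01,0,0.24,-0.06,0,0,0,-0.03,0,0.32,-0.08,0,0,0,-0.05,0,0.4,-0.1,0,0,0,-0.05,0,0.48,-0.12,0,0,0,-0.05,0,0.56,-0.14,0.05,0,0,-0.05,0,0.629,-0.155,0.1,0,0,-0.05,0,0.629,-0.155,0.17,0,0,-0.05,0,0.629,-0.155,0.24,0,0,-0.05,0,0.629,-0.155,0.28,0,0,-0.05,0,0.629,-0.155,0.28,0,0,-0.05])

```text
time_s: 13.22
position: [0.4392, 0.4005, 0.0576]
tool_rot: [[-0.004, 1.0, -0.008], [1.0, 0.004, -0.004], [-0.004, -0.008, -1.0]]
ft_force: [-0.3, -0.2, -0.1]
grip_width: 0.0428
gripper_force: 0.0
```

```bash
cat > go.py <<'E'
from h import *
import sys
x,y,z,yaw=map(float,sys.argv[1:5])
s=env.observe();R=np.array(s['tool_rot']);p=np.array(s['position']);a=np.degrees(np.arctan2(R[1,1],R[0,1]))
print((p*1000).round(1),'yaw',a.round(2),'tilt',np.degrees(R[:2,2]).round(2),'F',np.round(s['ft_force'],1),s['grip_width'],s['time_s'])
print('shift',(R.T@(np.array([x,y,z])/1000-p)/.5).round(4),'turn',round((a-yaw)/120,4))
E
python3 go.py 443.5 398.7 40 -0.1
```

```text
[439.2 400.5  57.6] yaw 0.24 tilt [-0.43 -0.25] F [-0.3 -0.2 -0.1] 0.042833644717668755 13.2167
shift [-0.0034  0.0088  0.0351] turn 0.0028
```

>>> arm_command(commands=[0,0,0,0,0,0,0,0,0,0,0,0,0,0])

```text
time_s: 13.38
position: [0.4427, 0.4015, 0.0639]
tool_rot: [[-0.003, 1.0, 0.002], [1.0, 0.003, 0.002], [0.001, 0.002, -1.0]]
ft_force: [0.2, -0.3, -0.8]
grip_width: 0.0427
gripper_force: 0.0
```

```bash
python3 go.py 443.5 398.7 30 -0.1
```

```text
[442.7 401.5  63.9] yaw 0.17 tilt [0.13 0.09] F [ 0.2 -0.3 -0.8] 0.0426697405486545 13.3833
shift [-0.0058  0.0015  0.0677] turn 0.0022
```

Settled; now I'll descend around the bar, then in guarded steps.

>>> arm_command(commands=[0.1,-0.006,0.0015,0.03,0,0,0.002,0.1,-0.006,0.0015,0.06,0,0,0.002,0.1,-0.006,0.0015,0.078,0,0,0.002,0.1,-0.006,0.0015,0.084,0,0,0.002,0.1,-0.006,0.0015,0.084,0,0,0.002])

```text
time_s: 13.8
position: [0.4431, 0.3979, 0.0207]
tool_rot: [[0.002, 1.0, 0.001], [1.0, -0.002, 0.0], [0.0, 0.001, -1.0]]
ft_force: [-0.0, -0.1, -0.4]
grip_width: 0.0382
gripper_force: 0.0
```

>>> arm_command(commands=[0.1,0,0,0.003,0,0,0,0.1,0,0,0.006,0,0,0,0.1,0,0,0.009,0,0,0,0.1,0,0,0.009,0,0,0])

```text
time_s: 14.13
position: [0.4429, 0.3978, 0.0158]
tool_rot: [[0.002, 1.0, 0.0], [1.0, -0.002, 0.0], [0.0, 0.0, -1.0]]
ft_force: [-0.0, 0.9, 0.1]
grip_width: 0.0387
gripper_force: 0.0
```

>>> arm_command(commands=[0.1,0,0,0.003,0,0,0,0.1,0,0,0.006,0,0,0,0.1,0,0,0.006,0,0,0])

```text
time_s: 14.38
position: [0.4427, 0.3977, 0.0123]
tool_rot: [[0.002, 1.0, -0.0], [1.0, -0.002, -0.0], [-0.0, -0.0, -1.0]]
ft_force: [0.2, 0.0, 0.0]
grip_width: 0.0381
gripper_force: 0.0
```

```bash
python3 go.py 443.5 398.7 10 -0.1
```

```text
[442.7 397.7  12.3] yaw -0.1 tilt [-0.02 -0.01] F [0.2 0.  0. ] 0.03812509820466407 14.3833
shift [0.0021 0.0016 0.0047] turn 0.0
```

>>> arm_command(commands=[0.1,0.002,0.0016,-0.011,0,0,0,0.1,0.002,0.0016,-0.011,0,0,0,0.9,0.002,0.0016,-0.011,0,0,0,0.9,0.002,0.0016,-0.011,0,0,0,0.9,0.002,0.0016,-0.011,0,0,0,0.9,0.002,0.0016,-0.011,0,0,0,0.9,0.002,0.0016,-0.011,0,0,0,0.9,0.002,0.0016,-0.011,0,0,0,0.9,0.002,0.0016,-0.011,0,0,0], newtons=60)

```text
time_s: 15.13
position: [0.4438, 0.3988, 0.0185]
tool_rot: [[0.002, 1.0, 0.0], [1.0, -0.002, 0.0], [0.0, 0.0, -1.0]]
ft_force: [-1.6, -0.6, 4.9]
grip_width: 0.0126
gripper_force: 60.7
```

```bash
python3 go.py 443.5 398.7 18 -0.1
```

```text
[443.8 398.8  18.5] yaw -0.09 tilt [0.03 0.01] F [-1.6 -0.6  4.9] 0.01262899040846043 15.1333
shift [-0.0002 -0.0005  0.001 ] turn 0.0
```

The lid is gripped (60 N). I'll lift it clear and carry it above the box.

>>> arm_command(commands=[0.9,0,0,-0.02,0,0,0,0.9,0,0,-0.07,0,0,0,0.9,0,0,-0.13,0,0,0,0.9,0,0,-0.19,0,0,0,0.9,-0.04,0.01,-0.203,0,0,0.01,0.9,-0.1,0.02,-0.203,0,0,0.02,0.9,-0.17,0.04,-0.203,0,0,0.04,0.9,-0.24,0.06,-0.203,0,0,0.0476,0.9,-0.31,0.08,-0.203,0,0,0.0476,0.9,-0.38,0.095,-0.203,0,0,0.0476,0.9,-0.44,0.101,-0.203,0,0,0.0476,0.9,-0.49,0.101,-0.203,0,0,0.0476])

```text
time_s: 16.13
position: [0.494, 0.1514, 0.1198]
tool_rot: [[0.102, 0.995, 0.0], [0.995, -0.102, -0.0], [-0.0, 0.0, -1.0]]
ft_force: [0.2, -0.2, -0.6]
grip_width: 0.0126
gripper_force: 60.0
```

>>> arm_command(commands=[0.9,0,0,0,0,0,0,0.9,0,0,0,0,0,0,0.9,0,0,0,0,0,0,0.9,0,0,0,0,0,0])

```text
time_s: 16.47
position: [0.4935, 0.1546, 0.1197]
tool_rot: [[0.1, 0.995, -0.0], [0.995, -0.1, 0.0], [0.0, -0.0, -1.0]]
ft_force: [-0.7, 0.3, -1.1]
grip_width: 0.0127
gripper_force: 59.9
```

```bash
python3 - <<'E'
from h import *
d=grab('wrist');t=grab('scene');cv2.imwrite('pics/c7.png',np.hstack([cv2.resize(d['image'],(400,300)),cv2.resize(t['image'][150:270,200:360],(400,300),interpolation=cv2.INTER_CUBIC)])[:,:,::-1])
E
python3 go.py 494 153.7 90 -5.8
```

```text
[493.5 154.6 119.6] yaw -5.72 tilt [-0.    0.01] F [ 0.   0.4 -0.8] 0.012509589024435714 16.5667
shift [-0.0017  0.0011  0.0592] turn 0.0006
```

View pics/c7.png

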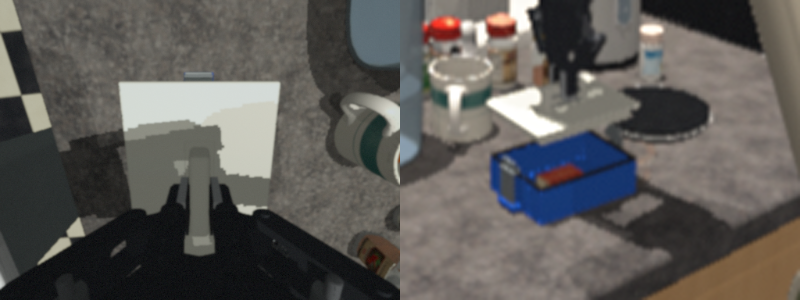

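The lid is held level and square over the box. The +y hook shows at (200,75) in the half-size view, centred on the lid's far edge. A quick numeric check of the lid's offset in the hand follows.

```bash
python3 - <<'E'
from h import *
s=env.observe();d=grab('wrist');R=np.array(s['tool_rot']);p=np.array(s['position'])
H,S,V=hsv(d);g=V
col=g[90:120,200:215].mean(1);r=90+np.interp(170,col,np.arange(30)) if col[-1]>col[0] else -1
row=g[112:125,140:370].mean(0);k=np.where(row>170)[0];k=(140+k[0],140+k[-1]);print('far row',r,'cols',k)
w=np.c_[cast(d,[(k[0],118),(k[1],118),(256,r)],.1201),[.1201]*3]
print('lid in tool mm',((w-p)@R*1000).round(1).tolist())
m=(S<60)&(V>80)&(V<200);m2=np.zeros_like(m);m2[90:103,225:285]=m[90:103,225:285]
print(g[92:104:2,225:285:4])
E
```

```text
far row 104.6068222621185 cols (np.int64(153), np.int64(356))
lid in tool mm [[67.3, -53.0, -0.5], [67.3, 55.2, -0.5], [74.1, 1.9, -0.5]]
[[111  94 104 124 124 122 119 121 120 118 118 121 108 101  97]
 [110 102 103 137 151 146 145 144 144 142 143 140 125 102  99]
 [114 108 103 122 129 129 128 125 125 126 126 127 107  96  98]
 [113 113 105 111 115 117 115 116 116 113 114 117 101  93  95]
 [110 111 109  82  85  83  86  86  82  77  83  87 104  88  93]
 [112 109 109  85  87  84  86  87  86  88  86  87 101  84  94]]
```

>>> arm_command(commands=[0.9,-0.001,0.0005,0.03,0,0,0,0.9,-0.001,0.0005,0.06,0,0,0,0.9,-0.001,0.0005,0.085,0,0,0,0.9,-0.001,0.0005,0.098,0,0,0,0.9,-0.001,0.0005,0.104,0,0,0,0.9,-0.001,0.0005,0.104,0,0,0,0.9,-0.001,0.0005,0.104,0,0,0])

```text
time_s: 17.2
position: [0.4942, 0.1533, 0.0681]
tool_rot: [[0.101, 0.995, 0.001], [0.995, -0.101, 0.0], [0.0, 0.001, -1.0]]
ft_force: [-0.2, -0.0, -1.1]
grip_width: 0.0125
gripper_force: 60.0
```

```bash
python3 go.py 493.8 154.1 62 -5.8
```

```text
[494.2 153.3  68.1] yaw -5.79 tilt [0.04 0.  ] F [-0.2 -0.  -1.1] 0.01253904234853772 17.2
shift [ 0.0015 -0.001   0.0122] turn 0.0001
```

>>> arm_command(commands=[0.9,0.001,0,0.002,0,0,0,0.9,0.001,0,0.004,0,0,0,0.9,0.001,0,0.006,0,0,0,0.9,0.001,0,0.008,0,0,0,0.9,0.001,0,0.008,0,0,0])

```text
time_s: 17.62
position: [0.4942, 0.1539, 0.0639]
tool_rot: [[0.101, 0.995, 0.001], [0.995, -0.101, 0.0], [0.001, 0.001, -1.0]]
ft_force: [0.3, 2.7, 2.1]
grip_width: 0.0123
gripper_force: 60.3
```

>>> arm_command(commands=[0.9,0,0,0.001,0,0,0,0.9,0,0,0.002,0,0,0,0.9,0,0,0.003,0,0,0,0.9,0,0,0.004,0,0,0,0.9,0,0,0.004,0,0,0])

```text
time_s: 18.03
position: [0.4944, 0.1536, 0.0622]
tool_rot: [[0.101, 0.995, 0.001], [0.995, -0.101, -0.0], [0.0, 0.001, -1.0]]
ft_force: [0.0, 1.2, 5.6]
grip_width: 0.0125
gripper_force: 61.1
```

>>> arm_command(commands=[0.9,0,0,0.001,0,0,0,0.9,0,0,0.002,0,0,0,0.9,0,0,0.003,0,0,0,0.9,0,0,0.004,0,0,0,0.9,0,0,0.004,0,0,0])

```text
time_s: 18.45
position: [0.4946, 0.1536, 0.0609]
tool_rot: [[0.101, 0.995, 0.002], [0.995, -0.101, 0.0], [0.0, 0.002, -1.0]]
ft_force: [-1.8, 0.0, 12.8]
grip_width: 0.0123
gripper_force: 62.0
```

>>> arm_command(commands=[0.9,0,0,0.001,0,0,0,0.9,0,0,0.002,0,0,0,0.9,0,0,0.003,0,0,0,0.9,0,0,0.004,0,0,0,0.9,0,0,0.004,0,0,0])

```text
time_s: 18.87
position: [0.4945, 0.1537, 0.0593]
tool_rot: [[0.101, 0.995, 0.003], [0.995, -0.101, 0.0], [0.0, 0.003, -1.0]]
ft_force: [-4.5, 0.9, 18.2]
grip_width: 0.012
gripper_force: 62.7
```

The skirt's foot is about 4 mm inside the mouth and the hooks are bending (18 N). A slight -x force calls for a small sideways correction as I go on.

>>> arm_command(commands=[0.9,0,-0.001,0,0,0,0,0.9,0,-0.001,0.001,0,0,0,0.9,0,-0.001,0.002,0,0,0,0.9,0,-0.001,0.003,0,0,0,0.9,0,-0.001,0.003,0,0,0])

```text
time_s: 19.28
position: [0.4945, 0.1538, 0.058]
tool_rot: [[0.101, 0.995, 0.004], [0.995, -0.101, 0.0], [0.0, 0.004, -1.0]]
ft_force: [-1.6, 2.9, 15.0]
grip_width: 0.0122
gripper_force: 62.2
```

```bash
python3 - <<'E'
from h import *
s=env.observe();print(np.round(s['ft_force'],1),np.round(s['wrist_torque'],2),np.round(s['position'],4),np.round(s['tool_rot'],4).tolist())
E
```

```text
[-1.6  2.9 15. ] [-0.21  0.34  0.06] [0.4945 0.1538 0.058 ] [[0.1007, 0.9949, 0.0039], [0.9949, -0.1007, 0.0], [0.0004, 0.0039, -1.0]]
```

>>> arm_command(commands=[0.9,0,0,0.001,0,0,0,0.9,0,0,0.002,0,0,0,0.9,0,0,0.003,0,0,0,0.9,0,0,0.004,0,0,0,0.9,0,0,0.004,0,0,0])

```text
time_s: 19.7
position: [0.4947, 0.1544, 0.0565]
tool_rot: [[0.101, 0.995, 0.005], [0.995, -0.101, 0.001], [0.001, 0.004, -1.0]]
ft_force: [-3.0, 5.1, 22.8]
grip_width: 0.0127
gripper_force: 63.4
```

>>> arm_command(commands=[0.9,0,0,0.001,0,0,0,0.9,0,0,0.002,0,0,0,0.9,0,0,0.003,0,0,0,0.9,0,0,0.003,0,0,0])

```text
time_s: 20.03
position: [0.4944, 0.1539, 0.054]
tool_rot: [[0.101, 0.995, 0.003], [0.995, -0.101, 0.001], [0.001, 0.003, -1.0]]
ft_force: [-1.4, 0.5, 11.6]
grip_width: 0.0124
gripper_force: 62.0
```

>>> arm_command(commands=[0.9,0,0,0.001,0,0,0,0.9,0,0,0.002,0,0,0,0.9,0,0,0.003,0,0,0,0.9,0,0,0.003,0,0,0])

```text
time_s: 20.37
position: [0.4945, 0.1539, 0.0528]
tool_rot: [[0.102, 0.995, 0.003], [0.995, -0.102, 0.001], [0.001, 0.003, -1.0]]
ft_force: [-3.0, 0.4, 16.4]
grip_width: 0.0127
gripper_force: 62.6
```

>>> arm_command(commands=[0.9,0,0,0.001,0,0,0,0.9,0,0,0.002,0,0,0,0.9,0,0,0.003,0,0,0,0.9,0,0,0.003,0,0,0])

```text
time_s: 20.7
position: [0.4944, 0.1538, 0.0509]
tool_rot: [[0.102, 0.995, 0.003], [0.995, -0.102, 0.001], [0.001, 0.003, -1.0]]
ft_force: [-2.6, 0.4, 14.0]
grip_width: 0.0127
gripper_force: 62.1
```

>>> arm_command(commands=[0.9,0,0,0.001,0,0,0,0.9,0,0,0.002,0,0,0,0.9,0,0,0.002,0,0,0])

```text
time_s: 20.95
position: [0.4945, 0.1538, 0.0504]
tool_rot: [[0.102, 0.995, 0.003], [0.995, -0.102, 0.001], [0.001, 0.003, -1.0]]
ft_force: [-2.8, 0.0, 19.8]
grip_width: 0.0123
gripper_force: 63.0
```

>>> arm_command(commands=[0.9,0,0,0.001,0,0,0,0.9,0,0,0.002,0,0,0,0.9,0,0,0.002,0,0,0])

```text
time_s: 21.2
position: [0.4945, 0.1539, 0.0496]
tool_rot: [[0.102, 0.995, 0.004], [0.995, -0.102, 0.001], [0.001, 0.003, -1.0]]
ft_force: [-3.7, 0.2, 21.5]
grip_width: 0.0124
gripper_force: 63.3
```

>>> arm_command(commands=[0.9,0,0,0.001,0,0,0,0.9,0,0,0.0015,0,0,0,0.9,0,0,0.0015,0,0,0,0.9,0,0,0.0015,0,0,0])

```text
time_s: 21.53
position: [0.4945, 0.1538, 0.0494]
tool_rot: [[0.101, 0.995, 0.004], [0.995, -0.101, 0.001], [0.001, 0.004, -1.0]]
ft_force: [-5.1, -0.5, 26.1]
grip_width: 0.0127
gripper_force: 63.9
```

```bash
python3 - <<'E'
from h import *
for i in range(2):
    t=grab('scene');s=env.observe();print(np.round(s['ft_force'],1),np.round(s['position'],4))
cv2.imwrite('pics/c8.png',cv2.resize(t['image'][180:250,220:310],(720,560),interpolation=cv2.INTER_CUBIC)[:,:,::-1])
E
```

```text
[-4.4 -0.7 26. ] [0.4945 0.1538 0.0494]
[-5.4  0.1 26.3] [0.4945 0.1538 0.0494]
```

The force now rises steeply (26 N), so the plate is flush with the rim. I'll ease up with the grip still on, to test whether the hooks hold it.

>>> arm_command(commands=[0.9,0,0,-0.003,0,0,0,0.9,0,0,-0.006,0,0,0,0.9,0,0,-0.008,0,0,0,0.9,0,0,-0.008,0,0,0])

```text
time_s: 21.97
position: [0.4943, 0.1538, 0.0511]
tool_rot: [[0.102, 0.995, 0.002], [0.995, -0.102, 0.001], [0.001, 0.002, -1.0]]
ft_force: [3.2, 2.8, 3.2]
grip_width: 0.0127
gripper_force: 60.8
```

>>> arm_command(commands=[0.9,0,0,-0.002,0,0,0,0.9,0,0,-0.003,0,0,0,0.9,0,0,-0.003,0,0,0])

```text
time_s: 22.22
position: [0.4943, 0.1537, 0.0513]
tool_rot: [[0.101, 0.995, 0.001], [0.995, -0.101, 0.0], [0.0, 0.001, -1.0]]
ft_force: [8.3, 2.9, -12.3]
grip_width: 0.0127
gripper_force: 59.4
```

A 12 N pull doesn't lift it from 51.2 mm, exactly the home height, so it has clicked. I'll relax, release and retreat.

>>> arm_command(commands=[0.9,0,0,0.002,0,0,0,0.9,0,0,0.002,0,0,0,0.5,0,0,0.002,0,0,0,0.3,0,0,0.0,0,0,0,0.2,0,0,0,0,0,0,0.2,0,0,0,0,0,0,0.2,0,0,-0.03,0,0,0,0.2,0,0,-0.08,0,0,0,0.2,0,0,-0.14,0,0,0,0.2,-0.05,0,-0.2,0,0,0,0.2,-0.12,0,-0.25,0,0,0,0.2,-0.15,0,-0.25,0,0,0], newtons=20)

```text
time_s: 23.22
position: [0.487, 0.0769, 0.1817]
tool_rot: [[0.101, 0.995, 0.007], [0.995, -0.101, -0.002], [-0.001, 0.007, -1.0]]
ft_force: [1.2, 0.9, 0.9]
grip_width: 0.0343
gripper_force: 0.0
```

```bash
python3 - <<'E'
from h import *
d=grab('wrist');t=grab('scene');s=env.observe();print(s['position'],s['ft_force'])
cv2.imwrite('pics/c9.png',np.hstack([cv2.resize(d['image'],(400,300)),cv2.resize(t['image'][180:255,220:320],(400,300),interpolation=cv2.INTER_CUBIC)])[:,:,::-1])
H,S,V=hsv(d);m=((S<60)&(V>120)).astype(np.uint8);m=cv2.morphologyEx(m,cv2.MORPH_OPEN,np.ones((15,15)))
for c in blobs(m,2,2000): print(cv2.boundingRect(c),rect(d,c,.0516))
E
```

```text
[0.48582095 0.0771875  0.1783681 ] [ 0.5123491  -1.02255554 -0.49021711]
(193, 15, 122, 163) [495.2 152.4 150.1 111.8  84.2]
(0, 243, 44, 111) [189.7 -54.7 165.8  52.7  69. ]
```

View pics/c9.png

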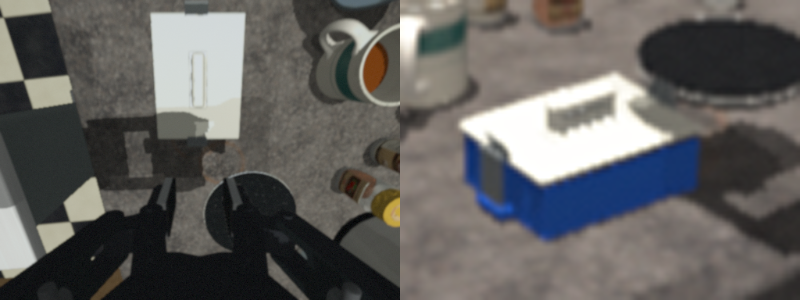

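The lid sits level on the box, with a hook visible over each end at (197,5) and (197,142) in the wrist half. The bystanders haven't moved and the gripper is clear, so I'm handing the job in.

```bash
python3 -c "
from rig import env
print(env.close_job())"
```

```text
the job is handed in; nothing more can be done
None
```

I handed the job in at about 23 s with the matchbox flat in the box and the lid clicked home (it held against a 12 N pull, with a hook over each end); nothing else was touched, peak push was about 26 N, and no verdict was returned.

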